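# Hold the label unwinder's tensioner back for threading

### The arm

A 6-joint arm with a two-finger parallel gripper is mounted at the origin on the work surface. World frame = base frame: x ahead of the robot, y to its left, z up, the work surface at z = 0. Lengths are in m, angles in rad, forces in N, time in s.
With the tool pointing down it reaches from about 0.275 to 0.75 m from the base axis. Payload 10.2 kg.
Tool frame: the origin (TCP) lies where the fingers leave the gripper's body, on its centre line; the fingertips stand 64 mm ahead of it and the grasp point (between the pads) lies 45 mm ahead of it (arm.hold_point_z is the distance from the TCP to the grasp point, in m); z points along the fingers, y is the line along which they close (so a half turn about z gives the same grasp; the last joint's range is limited). The gripper opens to 88 mm and grips with 3 to 60 N. Pads are 18 mm wide; open, the fingers measure 123 mm over their backs; the gripper's body (75 mm by 187 mm) begins 45 mm behind the grasp point.
Start: joints at [1.016, 0.313, 1.498, -0, 1.331, -0.223], TCP at [0.171, 0.496, 0.303] pointing down, gripper open.
Joint ranges: [-2.94, 2.94], [-0.97, 2.17], [0.19, 2.56], [-1.23, 4.37], [0.02, 3.11], [-2.88, 2.88]. Speed limits (rad/s): [2.39, 2.39, 3.01, 3.14, 3.14, 3.14].

### API

Orientations are given as [roll, pitch, yaw] about the fixed x, y, z axes, in that order (R = Rz(yaw) Ry(pitch) Rx(roll)).
In Python, from rig import arm gives the robot as it stands. The module is installed in compiled form; this text tells all that it offers.
- The arm moves only by the shell command python3 -m creep 'ROWS'. ROWS is JSON, one flat list of numbers, 7 for each row, row after row: the gripper's target within -1 to 1 (shut at 1, half-way at 0, fully open at -1), then the shift along the world's x, y, z in cm, then the turn, a rotation vector about the world's x, y, z in units of 8 degrees (1.0 is 8 degrees). In form: [hand, dx, dy, dz, rx, ry, rz, hand, dx, dy, dz, rx, ry, rz, ...]. A call has 1 to 12 rows; each row shifts and turns the commanded pose from where the row before left it; what a row does not reach is not made up. A row lasts 1/10 s, in which the tool goes at most 50 mm and 8.59 degrees, less where a joint would pass 70% of its speed; a pose out of reach is approached as far as the arm can. A call with a gripper value outside its range is refused whole. The fingers move at their own pace and stop on an object; the grip force is fixed at half the most. Time passes only in rows, so rows that do not move let the fingers close. It gives the time, the measured TCP pose, the force, the opening and the grip force at its end, in the units of the state.
- arm.get_obs(): the state, without advancing time (a new reading comes with each control period).
- arm.snapshot(name): name is "side" or "top"; returns a dict with "frame" (384x512x3 uint8, red, green, blue), "range_z" (384x512 float32, m along the optical axis (not along the pixel's ray), 0 where there is no reading), "fx", "fy", "cx", "cy" (pixels), "R" (3x3) and "t" (3): a world point X has camera coordinates R X + t. Camera axes: x right, y down, z forward; pixel columns grow to the right and rows downward; lengths in m; the calibration is good to about 2 mm. A picture is of the moment at which its call begins.
- arm.close_job(): hands the job in; it is judged then, once.
The state is a dict: "t": time; "qpos": joint angles; "joint_vel": joint speeds; "effort": joint torques, N m; "tool_pos": TCP position; "tcp_rot": TCP orientation; "ft_force": force on the tool from outside, world axes, zero at the start; "ft_torque": the same for the moment, N m; "finger_gap": finger opening in m; "gripper_force": force on a finger pad.
Only numpy, scipy, OpenCV 4.12 (cv2) and the standard library are available. Lean on these libraries where they do the work, as an engineer would, in place of code of your own. Each camera call takes 0.05 s, during which the arm holds its last target. There are 200 camera calls.

### The job

On the counter's label unwinder, turn the knurled brake sleeve to 5 (its pointer at the row of five pips) and let go of it. Then push the sprung tensioner arm, the one with the upright idler roller, back past its click and keep holding it there with the fingers, clear of its end stop, so that a new label strip can be threaded: the arm springs back if let go, so finish while still holding it. Leave the other things on the counter where they are.

Things in the scene. Friction and masses are not known exactly. Their poses are not given: they have to be found in the camera images.
- unwinder: label unwinder, fixed to the counter: grey base plate 250 (x) x 350 (y) x 16 mm, origin at the centre of its underside, z up; stands at a different place and yaw each time. On it, in its own frame: label roll, 100 mm across, centred at (75, -90) mm, its spindle top 90 mm above the counter; brake sleeve at (-40, -105) mm; tensioner arm, pivoted at (30, 0) mm and reaching towards +y; brass pawl slider in a guide at (50 to 121, 0) mm, 34 mm high with the guide
- sleeve (a joint): turn of the brake sleeve in rad, growing clockwise seen from above; from 0 at row one to 2.0 at row six, clicking every 0.4 rad (row n is at 0.4 (n - 1), so 5 is at 1.6); detent torque about 0.1 N m, settles into the nearest click when let go (unless balanced just between two). White pointer at its foot and a white line on top; the scale is radial rows of 1 to 6 white pips on the base around the sleeve's -y side. It starts between one and a half and three and a half
- sleeve_mid (a point): on the sleeve's vertical axis at the middle of its grip: dark knurled round sleeve, 40 mm across, its gripping part 38 mm tall (22 to 66 mm above the counter)
- tensioner (a joint): swing of the tensioner arm in rad, growing clockwise seen from above (the roller goes towards the unwinder's +x, away from the robot); 0 at rest against its spring, click: resistance jumps by about 3 N at the roller at 0.28, the pawl tips over the arm's tooth at 0.40 and is wholly past at 0.52; hard end stop at 0.80. The pawl does not latch it. The spring asks about 3.5 N at the roller at 0 and 9 N at 0.65
- idler_mid (a point): middle of the upright idler roller at the free end of the tensioner arm: 22 mm across (26 mm at its end flanges), standing 29 to 85 mm above the counter, this point 57 mm; fixed on the arm. The arm's bar below it is 14 mm wide, 19 to 29 mm above the counter. At rest the arm points 0.35 rad from the unwinder's +y towards its -x
- pivot (a point): on the tensioner's vertical pivot axis, 61 mm above the counter; the roller's axis is 110 mm from it
- core: bystander, leave alone: empty cardboard core ring, 38 mm outside, 25 mm inside, 30 mm tall, standing on the unwinder's base between sleeve and idler roller; origin at the centre of its underside
- stapler: bystander, leave alone: black stapler, 120 x 30 x 45 mm, lying on the counter on the idler's side of the unwinder; origin at the centre of its underside
- tape_roll: bystander, leave alone: brown packing tape roll lying flat, 90 mm across, 22 mm tall, on the counter on the sleeve's side of the unwinder; origin at the centre of its underside
- tin: bystander, leave alone: food tin, 74 mm across, 105 mm tall, standing on the counter to the side; origin at the centre of its underside
- jar: bystander, leave alone: jar, 80 mm across, 115 mm tall, standing on the counter to the side; origin at the centre of its underside
- carton: bystander, leave alone: packet 100 x 70 x 45 mm, standing on the counter to the side; origin at the centre of its underside
- mug: bystander, leave alone: mug, 80 mm across, 95 mm tall, standing on the counter to the side; origin at the centre of its underside

How it is judged:
By the outcome, as a careful person would: the job done as asked, in the order asked, and still so for the second after the job is handed in, while the arm keeps its last pose, push and grip.
It also fails if it takes over 45 s, if anything falls off the work surface, if the arm or the gripper's body presses on something with over 40 N, if the wrist force passes 120 N, or if a joint passes its speed limit or range.

## Working session

There is one attempt and no reset: what is moved stays moved. The work goes in short steps, Python scripts to look and compute and a shell command to move; the robot and the scene stay as the last step left them, time stands still between calls to the robot, and variables do not carry over. Pictures are saved under pics/ and viewed, at most 10 in all, crops included, and the job is handed in when it is done.

```bash
mkdir -p pics; python3 - <<'E'
from rig import arm
import cv2,numpy as np
for n in("top","side"):
    s=arm.snapshot(n); cv2.imwrite(f"pics/{n}0.png",cv2.resize(s["frame"][:,:,::-1],(768,576),interpolation=cv2.INTER_CUBIC))
    np.savez(f"{n}0.npz",**s)
    print(n,s["fx"],s["cx"],s["cy"],np.round(s["R"],3).tolist(),np.round(s["t"],3), "campos",np.round(-s["R"].T@s["t"],3))
o=arm.get_obs();print({k:np.round(v,3).tolist() for k,v in o.items()})
E
```

```text
top 400.67746519069067 250.71946257598876 184.48241069025045 [[0.023, -1.0, 0.001], [-0.993, -0.023, -0.114], [0.114, 0.002, -0.994]] [1.000e-03 4.720e-01 1.298e+00] campos [0.321 0.009 1.343]
side 373.79521078030865 260.01592496801777 189.11021426247405 [[0.861, -0.508, -0.018], [-0.353, -0.573, -0.739], [0.365, 0.643, -0.673]] [-0.4    0.216  0.931] campos [ 0.08  -0.678  0.779]
{'t': 0.1, 'qpos': [1.016, 0.313, 1.498, 0.0, 1.331, -0.223], 'joint_vel': [-0.0, -0.0, -0.003, 0.0, 0.002, 0.0], 'effort': [0.002, -40.281, -25.264, 0.07, 0.034, -0.0], 'tool_pos': [0.171, 0.496, 0.302], 'tcp_rot': [-3.141, -0.0, 2.81], 'ft_force': [0.442, 0.666, -0.216], 'ft_torque': [0.01, 0.009, 0.047], 'gripper_force': 0.0, 'finger_gap': 0.088}
```

View pics/top0.png

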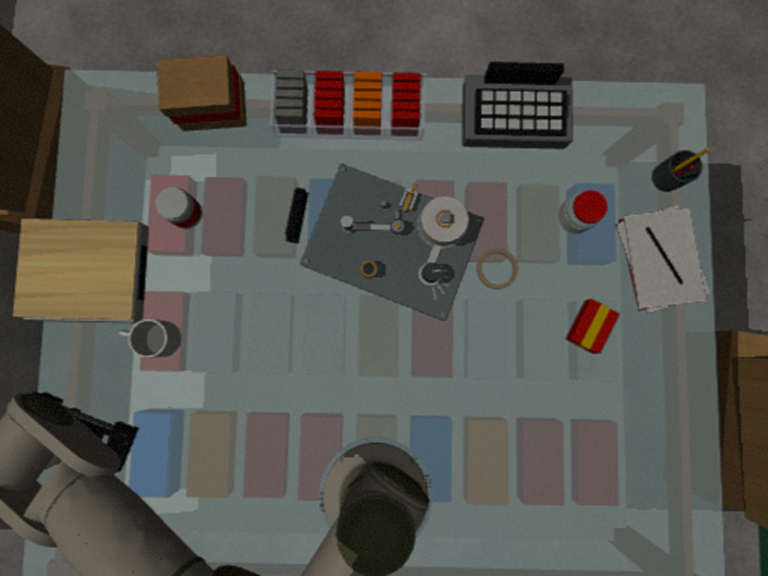

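View pics/side0.png

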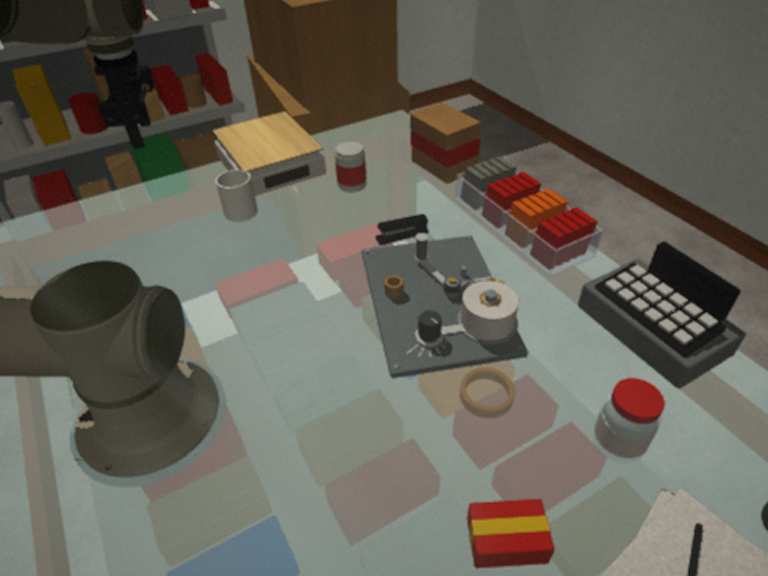

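The top view shows the plate with corners at about (342,163), (484,215), (445,320) and (301,263). The idler is at (347,222), the sleeve at (436,272) and the core at (369,269), all at 1.5x scale. In the side view the sleeve top is at (430,320) and the idler top at (421,238).

```bash
cat > h.py <<'E'
import numpy as np,cv2
from scipy.optimize import least_squares
def load(n): return dict(np.load(n))
def proj(s,X):
    c=s["R"]@np.asarray(X,float)+s["t"]; return np.array([s["fx"]*c[0]/c[2]+s["cx"],s["fy"]*c[1]/c[2]+s["cy"]])
def onz(s,u,z):
    d=s["R"].T@np.array([(u[0]-s["cx"])/s["fx"],(u[1]-s["cy"])/s["fy"],1]); c=-s["R"].T@s["t"]; return c+d*(z-c[2])/d[2]
def tri(a,ua,b,ub):
    r=least_squares(lambda X:np.r_[proj(a,X)-ua,proj(b,X)-ub],[.5,0,.05]); return r.x,np.abs(r.fun).max()
E
python3 - <<'E'
from h import *
t,s=load("top0.npz"),load("side0.npz")
P=np.array([[342,163],[484,215],[445,320],[301,263]])/1.5
C=np.array([onz(t,p,.016) for p in P])[:,:2]; print(C.round(3))
# rough order: (+x,+y),(+x,-y),(-x,-y),(-x,+y)
L=np.array([[125,175],[125,-175],[-125,-175],[-125,175]])/1e3
def f(p):
    c,n=np.cos(p[2]),np.sin(p[2]); return (L@np.array([[c,n],[-n,c]])+p[:2]-C).ravel()
r=least_squares(f,[.5,0,0]);print(r.x.round(4),r.fun.round(4))
for k,a in(("idler",np.array([347,222])),("sleeve",np.array([436,265]))): print(k)
print("idler top",tri(t,np.array([346,219])/1.5,s,np.array([421,238])/1.5))
print("sleeve top",tri(t,np.array([438,266])/1.5,s,np.array([430,317])/1.5))
def crop(S,x,y,w,h,k): return cv2.resize(S["frame"][y:y+h,x:x+w,::-1],None,fx=k,fy=k,interpolation=cv2.INTER_CUBIC)
a=crop(t,190,100,160,120,5);a=cv2.convertScaleAbs(a,alpha=1.7);cv2.imwrite("pics/topc.png",a)
b=crop(s,235,135,130,115,5);b=cv2.convertScaleAbs(b,alpha=1.7);cv2.imwrite("pics/sidec.png",b)
E
```

```text
[[ 0.731  0.095]
 [ 0.618 -0.228]
 [ 0.38  -0.143]
 [ 0.5    0.179]]
[ 0.5575 -0.0241 -0.3465] [ 0.0033  0.0033 -0.0027 -0.0032 -0.     -0.0036 -0.0006  0.0035]
idler
sleeve
idler top (array([0.58772264, 0.07944598, 0.07601296]), np.float64(0.4909039461551856))
sleeve top (array([ 0.48495878, -0.11632588,  0.07261606]), np.float64(2.3293445796373646))
```

View pics/topc.png

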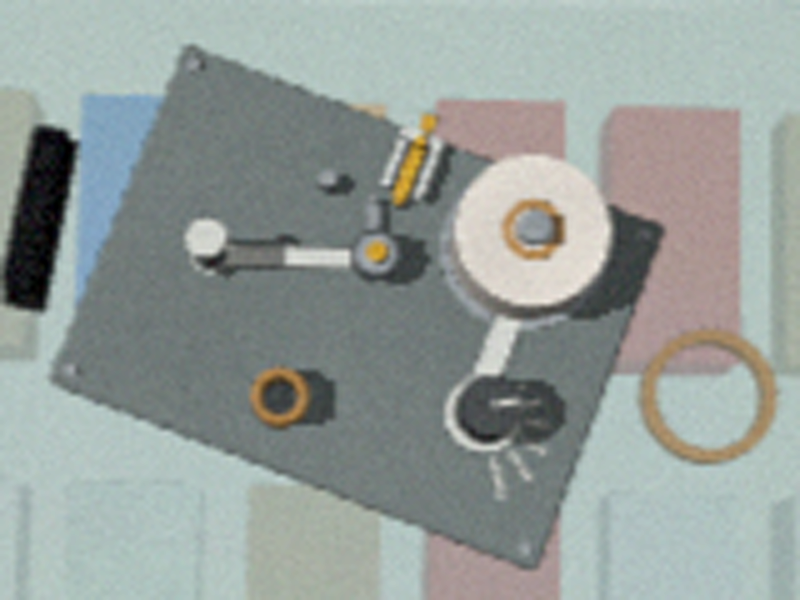

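View pics/sidec.png

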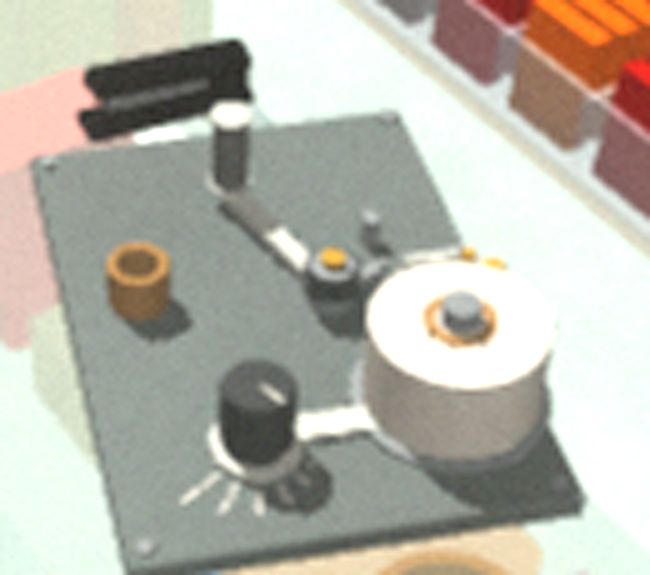

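The close crops show these features:
- **Top crop:** corners at (187,45), (664,228), (537,568) and (53,380), idler top at (206,238), pivot at (376,252).
- **Side crop:** sleeve top ellipse centred at (259,382), with its white line running towards (285,402). Pip rows fan from (198,490), the longest (row 6), to (303,480). Idler top is at (232,113) and the pivot cap at (333,257).

```bash
python3 - <<'E'
from h import *
t,s=load("top0.npz"),load("side0.npz")
T=lambda x,y:np.array([(x+.5)/5-.5+190,(y+.5)/5-.5+100]); S=lambda x,y:np.array([(x+.5)/5-.5+235,(y+.5)/5-.5+135])
obs=[(t,T(187,45),(.125,.175,.016)),(t,T(664,228),(.125,-.175,.016)),(t,T(537,563),(-.125,-.175,.016)),(t,T(53,378),(-.125,.175,.016)),
(s,S(36,160),(-.125,.175,.016)),(s,S(396,112),(.125,.175,.016)),
(t,T(206,238),(-.0077,.1033,.085)),(s,S(232,113),(-.0077,.1033,.085)),(s,S(259,382),(-.04,-.105,.066))]
def w(p,L):
    c,n=np.cos(p[2]),np.sin(p[2]);return np.array([c*L[0]-n*L[1]+p[0],n*L[0]+c*L[1]+p[1],L[2]])
r=least_squares(lambda p:np.concatenate([proj(S_,w(p,L))-u for S_,u,L in obs]),[.557,-.024,-.35],loss="soft_l1")
p=r.x;print("pose",p.round(4),r.fun.reshape(-1,2).round(1).tolist());np.save("pose.npy",p)
for n,L in dict(sleeve=(-.04,-.105,.044),idler=(-.0077,.1033,.057),pivot=(.03,0,.061),roll=(.075,-.09,.08)).items(): print(n,w(p,L).round(4))
print("tri idler top",tri(t,T(206,238),s,S(232,113)), "pivot",tri(t,T(376,251),s,S(333,257)))
print("sleeve top exp in top crop",(proj(t,w(p,(-.04,-.105,.066)))-[190,100])*5+2)
# angles in plate frame from sleeve axis: 0 at -y, clockwise+ (towards -x)
def ang(X): 
    d=X[:2]-w(p,(-.04,-.105,0))[:2]; c,n=np.cos(p[2]),np.sin(p[2]); l=np.array([c*d[0]+n*d[1],-n*d[0]+c*d[1]]); return round(np.arctan2(-l[0],-l[1]),3),round(np.hypot(*l),4)
for q in((285,402),(275,394),(265,387)): print("line side",ang(onz(s,S(*q),.066)))
for q in((530,401),(497,405)): print("line top",ang(onz(t,T(*q),.066)))
for q in((184,500),(222,510),(260,512),(288,500),(308,488)): print("row side",ang(onz(s,S(*q),.016)))
for q in((500,497),(530,478),(545,455)): print("row top",ang(onz(t,T(*q),.016)))
E
```

```text
pose [ 0.5563 -0.0235 -0.3487] [[-0.0, -0.7], [1.0, -0.6], [0.4, 1.6], [-0.8, 0.5], [-1.3, -1.2], [0.6, -1.2], [0.5, -0.3], [-0.1, -0.1], [-0.0, 0.2]]
sleeve [ 0.4828 -0.1085  0.044 ]
idler [0.5844 0.0763 0.057 ]
pivot [ 0.5845 -0.0337  0.061 ]
roll [ 0.5961 -0.1337  0.08  ]
tri idler top (array([0.58459119, 0.07733278, 0.08376533]), np.float64(0.277084648831476)) pivot (array([ 0.58512452, -0.032381  ,  0.0496112 ]), np.float64(0.11395729865358817))
sleeve top exp in top crop [492.65806941 404.58493491]
line side (np.float64(-0.554), np.float64(0.0192))
line side (np.float64(-0.584), np.float64(0.0115))
line side (np.float64(-0.593), np.float64(0.0043))
line top (np.float64(-0.468), np.float64(0.0241))
line top (np.float64(-0.276), np.float64(0.0028))
row side (np.float64(1.004), np.float64(0.0555))
row side (np.float64(0.611), np.float64(0.0496))
row side (np.float64(0.193), np.float64(0.0468))
row side (np.float64(-0.185), np.float64(0.0415))
row side (np.float64(-0.527), np.float64(0.0402))
row top (np.float64(1.039), np.float64(0.0563))
row top (np.float64(0.605), np.float64(0.0519))
row top (np.float64(0.241), np.float64(0.048))
```

```bash
python3 -m creep '[-0.4,2.2,-4.2,0,0,0,0,-0.4,2.2,-4.2,0,0,0,0,-0.4,2.2,-4.2,0,0,0,0,-0.4,2.2,-4.2,0,0,0,0,-0.4,2.2,-4.2,0,0,0,0,-0.4,2.2,-4.2,0,0,0,0,-0.4,2.2,-4.2,0,0,0,0,-0.4,2.2,-4.2,0,0,0,0,-0.4,2.2,-4.2,0,0,0,0,-0.4,2.2,-4.2,0,0,0,0,-0.4,2.2,-4.2,0,0,0,0,-0.4,2.2,-4.2,0,0,0,0]'
```

```text
t: 1.3
tool_pos: [0.4354, -0.0097, 0.3026]
tcp_rot: [3.142, -0.0, 2.809]
ft_force: [0.4, 0.2, -0.7]
finger_gap: 0.0618
gripper_force: 0.0
```

```bash
python3 -m creep '[-0.4,1.6,-3.3,-2.5,0,0,0,-0.4,1.6,-3.3,-2.5,0,0,0,-0.4,1.5,-3.3,-2.5,0,0,0,-0.4,0,0,-4,0,0,0,-0.4,0,0,-3.5,0,0,0,-0.4,0,0,0,0,0,0]'; python3 - <<'E'
from rig import arm
from h import *
im=[]
for n,(x,y) in(("top",(240,120)),("side",(235,130))):
    s=arm.snapshot(n);np.savez(n+"1.npz",**s)
    im.append(cv2.convertScaleAbs(cv2.resize(s["frame"][y:y+115,x:x+95,::-1],None,fx=4.2,fy=4.2,interpolation=cv2.INTER_CUBIC),alpha=1.7))
cv2.imwrite("pics/a1.png",np.hstack(im))
E
```

```text
t: 1.9
tool_pos: [0.4802, -0.106, 0.149]
tcp_rot: [3.141, -0.008, 2.809]
ft_force: [-0.0, 0.0, -0.4]
finger_gap: 0.0617
gripper_force: 0.0
```

View pics/a1.png

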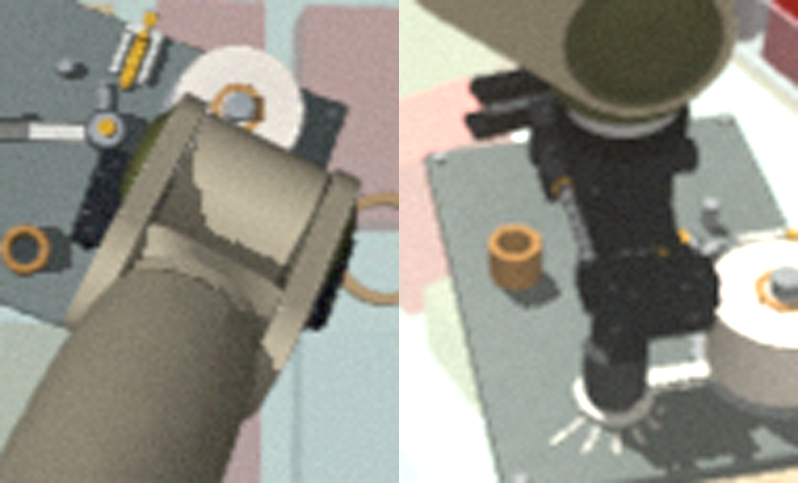

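The view shows the hand above the sleeve with the near finger in front of it, at (610,350) in the right half. The roll and core are clear, so I lower and grip.

```bash
python3 -m creep '[-0.4,0.2,-0.2,-1.6,0,0,0,-0.4,0,0,-1.6,0,0,0,-0.4,0,0,-1.6,0,0,0,-0.4,0,0,0,0,0,0]' && python3 -m creep '[1,0,0,0,0,0,0,1,0,0,0,0,0,0,1,0,0,0,0,0,0,1,0,0,0,0,0,0,1,0,0,0,0,0,0]'
```

```text
t: 2.4
tool_pos: [0.4843, -0.1085, 0.1054]
tcp_rot: [-3.142, 0.0, 2.81]
ft_force: [-0.3, -0.7, -0.2]
finger_gap: 0.0619
gripper_force: 0.0
t: 2.9
tool_pos: [0.4844, -0.11, 0.1061]
tcp_rot: [-3.139, 0.002, 2.811]
ft_force: [-4.9, -8.2, 5.4]
finger_gap: 0.0395
gripper_force: 30.0
```

```bash
python3 -m creep '[1,-0.05,-0.15,0,0,0,0,1,0,0,0,0,0,-0.8,1,0,0,0,0,0,-0.8,1,0,0,0,0,0,-0.8,1,0,0,0,0,0,-0.8,1,0,0,0,0,0,-0.8,1,0,0,0,0,0,-0.8,1,0,0,0,0,0,-0.8,1,0,0,0,0,0,-0.8,1,0,0,0,0,0,-0.8,1,0,0,0,0,0,-0.8,1,0,0,0,0,0,-0.5]' && python3 -m creep '[1,0,0,0,0,0,0,1,0,0,0,0,0,0]'
```

```text
t: 4.1
tool_pos: [0.4829, -0.1114, 0.106]
tcp_rot: [-3.14, 0.002, 1.62]
ft_force: [-11.8, -9.5, 10.7]
finger_gap: 0.0392
gripper_force: 30.0
t: 4.3
tool_pos: [0.483, -0.1114, 0.106]
tcp_rot: [-3.14, 0.002, 1.624]
ft_force: [-11.5, -9.2, 10.0]
finger_gap: 0.039
gripper_force: 30.0
```

```bash
python3 -m creep '[-0.4,0,0,0,0,0,0,-0.4,0,0,0,0,0,0,-0.4,0,0,0,0,0,0,-0.4,0,0,0,0,0,0,-0.4,0,0,3,0,0,0,-0.4,0,0,4,0,0,0,-0.4,0,3,3,0,0,0,-0.4,2,4,0,0,0,0,-0.4,2,4,0,0,0,0,-0.4,2,4,0,0,0,0,-0.4,2,2,0,0,0,0,-0.4,0,0,0,0,0,0]'; python3 - <<'E'
from rig import arm
from h import *
im=[]
for n,(x,y) in(("top",(240,120)),("side",(235,130))):
    s=arm.snapshot(n);np.savez(n+"2.npz",**s)
    im.append(cv2.convertScaleAbs(cv2.resize(s["frame"][y:y+115,x:x+95,::-1],None,fx=4.2,fy=4.2,interpolation=cv2.INTER_CUBIC),alpha=1.7))
cv2.imwrite("pics/a2.png",np.hstack(im))
E
```

```text
t: 5.5
tool_pos: [0.5646, 0.0624, 0.2045]
tcp_rot: [3.141, -0.0, 1.626]
ft_force: [-0.1, -0.0, -0.7]
finger_gap: 0.0616
gripper_force: 0.0
```

View pics/a2.png

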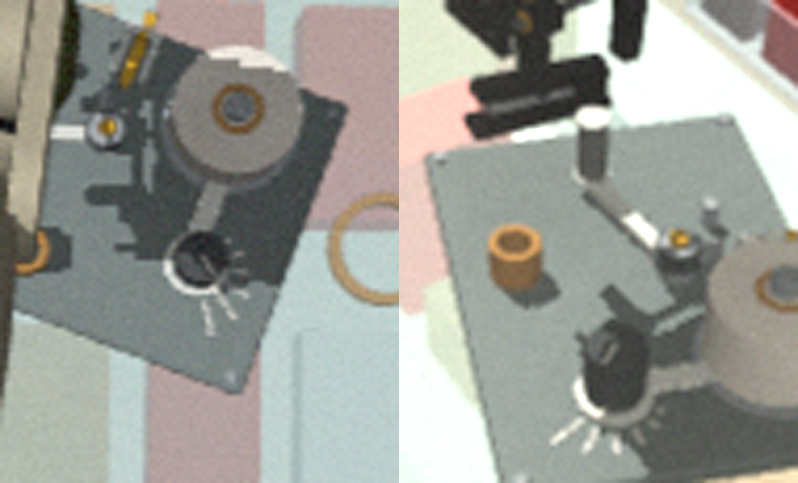

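The sleeve's top line now runs (200,258)→(218,278) in the left half. I check its angle next.

```bash
python3 - <<'E'
from h import *
t,s=load("top2.npz"),load("side2.npz");p=np.load("pose.npy");c,n=np.cos(p[2]),np.sin(p[2])
def wp(L): return np.array([c*L[0]-n*L[1]+p[0],n*L[0]+c*L[1]+p[1],L[2]])
im=[]
for S,k in((t,9),(s,9)):
    u=proj(S,wp((-.04,-.105,.045))); x,y=int(u[0])-20,int(u[1])-25
    a=cv2.resize(S["frame"][y:y+62,x:x+42,::-1],None,fx=k,fy=k,interpolation=cv2.INTER_CUBIC); a=cv2.convertScaleAbs(a,alpha=2.2)
    for r in range(6):
        th=.4*r-1.0; q=(-.04-.02*np.sin(th),-.105-.02*np.cos(th))
        v=proj(S,wp((*q,.066))); pt=tuple(int(z) for z in((v[0]-x+.5)*k,(v[1]-y+.5)*k)); cv2.putText(a,str(r+1),pt,0,.4,(0,0,255) if r==4 else (0,255,255),1)
    v=proj(S,wp((-.04,-.105,.066)));cv2.circle(a,tuple(int(z) for z in((v[0]-x+.5)*k,(v[1]-y+.5)*k)),2,(0,255,0),-1)
    im.append(a)
cv2.imwrite("pics/a3.png",np.hstack(im))
E
```

```text
(no output)
```

View pics/a3.png

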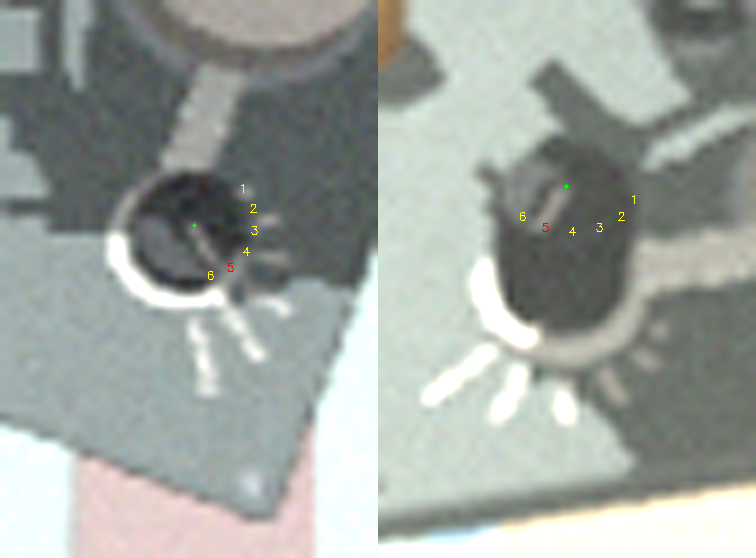

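Both views show the line pointing at row five. Next, the idler.

```bash
python3 -m creep '[-0.4,1,0.7,0,0,0,0,-0.4,1,0.7,0,0,0,0,-0.4,0,0,-2.5,0,0,0,-0.4,0,0,-2.5,0,0,0,-0.4,0,0,-2.5,0,0,0,-0.4,0,0,-2.5,0,0,0,-0.4,0,0,0,0,0,0,-0.4,0,0,0,0,0,0]' && python3 -m creep '[1,0,0,0,0,0,0,1,0,0,0,0,0,0,1,0,0,0,0,0,0,1,0,0,0,0,0,0,1,0,0,0,0,0,0,1,0,0,0,0,0,0,1,0,0,0,0,0,0]'
```

```text
t: 6.4
tool_pos: [0.5835, 0.0731, 0.1054]
tcp_rot: [3.142, 0.0, 1.622]
ft_force: [0.5, 0.6, 1.0]
finger_gap: 0.0617
gripper_force: 0.0
t: 7.1
tool_pos: [0.5841, 0.0739, 0.105]
tcp_rot: [3.14, 0.0, 1.623]
ft_force: [4.2, 1.0, -1.7]
finger_gap: 0.0237
gripper_force: 30.6
```

```bash
python3 -m creep '[1,0.73,0.1,0,0,0,-0.47,1,0.72,0.05,0,0,0,-0.47,1,0.71,-0.1,0,0,0,-0.47,1,0.71,-0.17,0,0,0,-0.47,1,0.69,-0.21,0,0,0,-0.47,1,0.68,-0.26,0,0,0,-0.47,1,0.66,-0.31,0,0,0,-0.47,1,0.64,-0.34,0,0,0,-0.47,1,0.62,-0.39,0,0,0,-0.47,1,0.58,-0.42,0,0,0,-0.47,1,0,0,0,0,0,0,1,0,0,0,0,0,0]'; python3 - <<'E'
from rig import arm
from h import *
im=[];p=np.load("pose.npy")
o=arm.get_obs();print("force",o["ft_force"])
P=np.array([.5845,-.0335]);d=np.array(o["tool_pos"])[:2]-P;print("a",np.arctan2(d[0],d[1]),"r",np.hypot(*d))
for n,(x,y) in(("top",(215,100)),("side",(235,110))):
    s=arm.snapshot(n);np.savez(n+"3.npz",**s)
    im.append(cv2.convertScaleAbs(cv2.resize(s["frame"][y:y+115,x:x+95,::-1],None,fx=4.2,fy=4.2,interpolation=cv2.INTER_CUBIC),alpha=1.8))
cv2.imwrite("pics/a4.png",np.hstack(im))
E
```

```text
t: 8.3
tool_pos: [0.6495, 0.0528, 0.1046]
tcp_rot: [-3.137, 0.004, 0.967]
ft_force: [-11.8, -3.9, 5.8]
finger_gap: 0.0234
gripper_force: 32.0
force [-11.80593306  -3.93381247   5.83327438]
a 0.645406041623665 r 0.10798251758911198
```

View pics/a4.png

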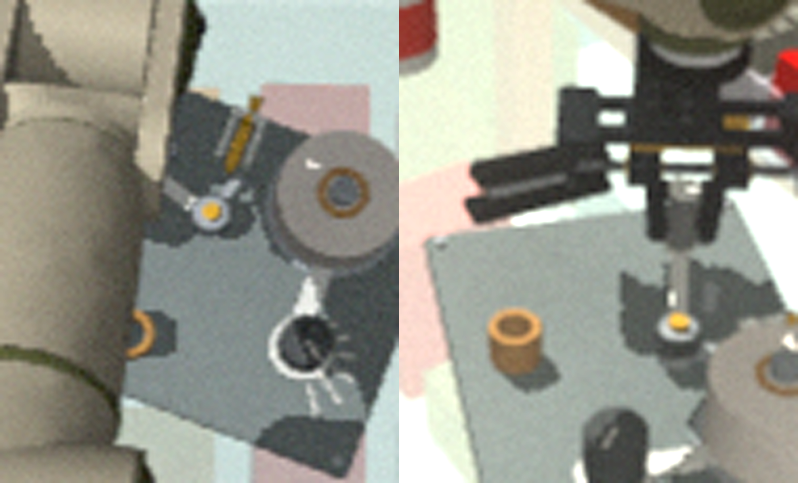

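The fingers hold the roller with the arm swung (bar at (180,195) left, (680,280) right). The sleeve line is still on row five at (315,350), and the core and stapler look unmoved. The swing is about 0.645 rad, past the click and clear of the stop.

```bash
python3 -m creep '[1,0,0,0,0,0,0,1,0,0,0,0,0,0,1,0,0,0,0,0,0,1,0,0,0,0,0,0,1,0,0,0,0,0,0]' && python3 -c "
from rig import arm
print(arm.close_job())"
```

```text
t: 8.9
tool_pos: [0.6493, 0.0529, 0.1046]
tcp_rot: [-3.137, 0.004, 0.967]
ft_force: [-11.4, -3.0, 7.4]
finger_gap: 0.0233
gripper_force: 32.0
the job is handed in; nothing more can be done
None
```

The job is handed in at 8.9 s: the brake sleeve is on 5 and released, and the fingers are holding the tensioner at about 0.645 rad (from the tool position), past its click (0.52) and clear of its end stop (0.80).

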